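Sweep the loose screw caps into the catch tray

TASK

Clear the three small black screw caps off the bench: sweep them with the fingertips, sliding them along the bench without picking up or flicking any, over the low lip of the steel catch tray, until all three lie flat and wholly inside it, past the lip and between its walls. Leave the specimen jar, the stain bottle, the big jar lid and the vial block where they are.

Things in the scene. Friction and masses are not known exactly. Their poses are not given: they have to be found in the camera images.
- tray: Immovable steel catch tray like a dustpan. Origin: centre of its underside; x axis from open mouth to back wall, y sideways, z up. Floor 2 mm thick, x -60 to +60 mm. Side walls 24 mm tall, 3 mm thick, inner faces at y = +-120 mm, starting at x = -60 mm; back wall 34 mm tall, inner face at x = +57 mm. The caps start 140 to 180 mm from the origin along -x.
- tray_mouth (a point): Middle of the tray's open front edge, where the ramp lip meets the floor (tray x = -60 mm, 2 mm above the bench); axes as the tray's. The full-width ramp lip rises from bench level 18 mm in front of this point. Before the mouth is a row of five places about 70 mm apart across it: three hold a cap, two a jar or bottle.
- cap_1: One of three identical loose black ribbed screw caps, open side down: 32 mm diameter, 15 mm tall, 10 to 17 g, slides freely. Origin: centre of its underside, z up. It must end in the tray.
- cap_2: One of three identical loose black ribbed screw caps, open side down: 32 mm diameter, 15 mm tall, 10 to 17 g, slides freely. Origin: centre of its underside, z up. It must end in the tray.
- cap_3: One of three identical loose black ribbed screw caps, open side down: 32 mm diameter, 15 mm tall, 10 to 17 g, slides freely. Origin: centre of its underside, z up. It must end in the tray.
- specimen_jar: Bystander: closed specimen jar standing in the row with the caps, 46 mm diameter, 62 mm tall, loose, 110 g. Origin: centre of underside.
- stain_bottle: Bystander: closed amber stain bottle standing in the row with the caps, 38 mm diameter, 68 mm tall, loose, 90 g. Origin: centre of underside.
- jar_lid: Bystander: large black jar lid lying flat at one end of the row, 62 mm diameter, 14 mm tall, loose; about twice as wide as the caps. Origin: centre of underside.
- vial_block: Bystander: white block 60 x 90 x 30 mm holding three small vials (63 mm tall overall), loose, at the other end of the row. Origin: centre of underside.

How it is judged:
By the outcome, as a careful person would: the job done as asked, in the order asked, and still so for the second after the job is handed in, with the robot touching nothing.
It also fails if it takes over 56 s, if anything falls off the work surface, if the arm or the gripper's body presses on something with over 40 N, if the wrist force passes 120 N, or if a joint passes its speed limit or range.

ROBOT

A 7-joint arm with a two-finger parallel gripper is mounted at the origin on the work surface. World frame = base frame: x ahead of the robot, y to its left, z up, the work surface at z = 0. Lengths are in m, angles in rad, forces in N, time in s.
With the tool pointing down it reaches from about 0.4 to 0.85 m from the base axis. Payload 10.4 kg.
Tool frame: the origin (TCP) lies at the very end of the fingers, on their centre line; the grasp point (between the pads) lies 19 mm behind it; z points along the fingers, y is the line along which they close (so a half turn about z gives the same grasp; the last joint's range is limited). The gripper opens to 87 mm and grips with 3 to 60 N. Pads are 19 mm wide; open, the fingers measure 117 mm over their backs; the gripper's body (75 mm by 190 mm) begins 51 mm behind the grasp point.
Start: joints at [-1.37, 0.332, -0.065, 1.46, 0.022, 1.35, -0.088], TCP at [0.139, 0.609, 0.223] pointing down, gripper open.
Joint ranges: [-2.6, 2.6], [-0.5, 2.12], [-1.47, 1.34], [0.16, 2.42], [-1.27, 4.41], [0.06, 2.06], [-2.6, 2.6]. Speed limits (rad/s): [2.22, 2.22, 2.79, 2.79, 3.14, 3.14, 3.14].

INTERFACE

Orientations are given as a unit quaternion [x, y, z, w].
In Python, from bench import status, camera, order gives the robot as it stands.
- The arm moves only by the tool jog_arm, never from a script. Its argument "plan" is a list of rows, each a list of 7 numbers: the turn, a rotation vector about the tool's x, y, z in rad, then the shift along the tool's x, y, z in mm, then the opening, from -1 (shut) to 1 (fully open). A call has 1 to 12 rows; each row is the pose to reach, as a shift and turn from the pose commanded when the call began, along the tool's axes at that moment; what a row does not reach only later rows make up. A row lasts 1/10 s, in which the tool goes at most 50 mm and 8.59 degrees, less where a joint would pass 70% of its speed; a pose out of reach is approached as far as the arm can. A call with a gripper value outside its range is refused whole. The fingers move at their own pace and stop on an object; "squeeze" is the grip in N (left out, the last holds). Time passes only in rows, so rows that repeat a pose let the fingers close. It gives the time, the measured TCP pose, the force, the opening and the grip force at its end, in the units of the state.
- status.read_state(): the state, without advancing time (a new reading comes with each control period).
- camera(name): name is "side" or "top"; returns a dict with "image" (384x512x3 uint8, red, green, blue), "z_map" (384x512 float32, m along the optical axis (not along the pixel's ray), 0 where there is no reading), "fx", "fy", "cx", "cy" (pixels), "world_from_camera" (4x4, takes a point from camera to world coordinates). Camera axes: x right, y down, z forward; pixel columns grow to the right and rows downward; lengths in m; the calibration is good to about 2 mm. A picture is of the moment at which its call begins.
- order.close_job(): hands the job in; it is judged then, once.
The state is a dict: "time": time; "joint_positions": joint angles; "joint_vel": joint speeds; "joint_torque": joint torques, N m; "ee_pos": TCP position; "eef_rot": TCP orientation; "ft_force": force on the tool from outside, world axes, zero at the start; "torque": the same for the moment, N m; "width": finger opening in m; "grip_force": force on a finger pad.
Only numpy, scipy, OpenCV 4.12 (cv2) and the standard library are available. Lean on these libraries where they do the work, as an engineer would, in place of code of your own. Each camera call takes 0.05 s, during which the arm holds its last target. There are 200 camera calls.

## Working session

There is one attempt and no reset: what is moved stays moved. The work goes in short steps, Python scripts to look and compute and a tool call to move; the robot and the scene stay as the last step left them, time stands still between calls to the robot, and variables do not carry over. Pictures are saved under pics/ and viewed, at most 10 in all, crops included, and the job is handed in when it is done.

Besides the shell and the picture viewer there is one more tool, called after "Emit:" as name(argument=value, ...), one argument or row to a line, values as JSON. jog_arm: Moves the arm, as the interface text tells. Its arguments: {"type":"object","properties":{"plan":{"type":"array"},"squeeze":{"type":"number"}},"required":["plan"]}

```bash
mkdir -p pics
python3 - <<'E'
from bench import status,camera
import cv2,numpy as np
s=status.read_state();print({k:np.round(s[k],3) for k in('time','ee_pos','eef_rot','width','joint_positions')})
for n in('side','top'):
    c=camera(n);np.savez(n+'0.npz',**c);cv2.imwrite(f'pics/{n}0.png',c['image'][:,:,::-1])
    print(n,c['fx'],c['cx'],c['cy'],np.round(c['world_from_camera'],3))
E
```

```text
{'time': np.float64(0.0), 'ee_pos': array([0.139, 0.609, 0.222]), 'eef_rot': array([ 0.112,  0.994, -0.001, -0.   ]), 'width': np.float64(0.087), 'joint_positions': array([-1.37 ,  0.333, -0.065,  1.461,  0.022,  1.35 , -0.089])}
side 348.25040460715826 253.57901991765897 189.8182122828949 [[ 0.857 -0.252  0.45   0.241]
 [-0.515 -0.458  0.725 -0.514]
 [ 0.023 -0.853 -0.522  0.403]
 [ 0.     0.     0.     1.   ]]
top 410.92219081770077 260.1907178713003 195.24831792741412 [[ 0.005 -0.997  0.073  0.483]
 [-0.999 -0.003  0.034  0.002]
 [-0.033 -0.074 -0.997  1.101]
 [ 0.     0.     0.     1.   ]]
```

View pics/top0.png

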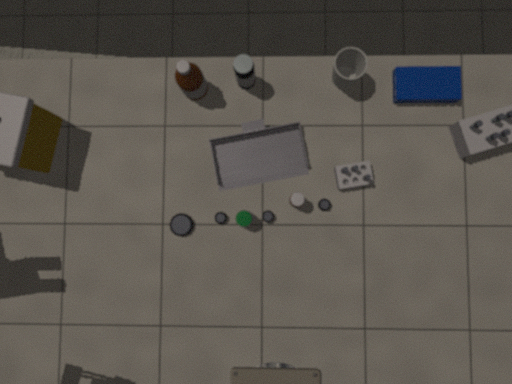

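View pics/side0.png

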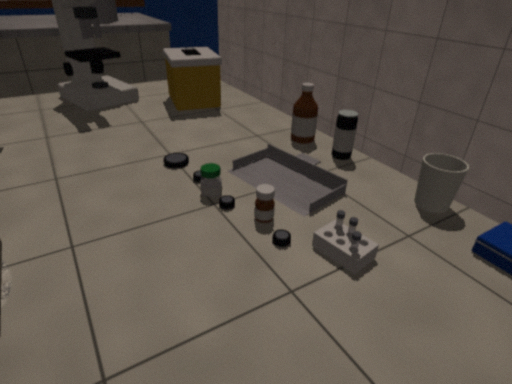

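The top view shows the caps at about (221,218), (268,216) and (324,204). The lid is at (181,224), the green jar at (244,218), the bottle at (298,200) and the block at (354,175). The tray spans (212..308, 125..188). The side view agrees, with caps at (199,176), (227,202) and (282,238).

```bash
cat > h.py <<'E'
import numpy as np,cv2
def ray(c,u,v,z):
    T=c['world_from_camera'];d=T[:3,:3]@np.array([(u-c['cx'])/c['fx'],(v-c['cy'])/c['fy'],1]);o=T[:3,3]
    return (o+d*(z-o[2])/d[2])
def cloud(c):
    v,u=np.mgrid[:384,:512];z=c['z_map'];p=np.stack([(u-c['cx'])/c['fx']*z,(v-c['cy'])/c['fy']*z,z],-1)
    T=c['world_from_camera'];return p@T[:3,:3].T+T[:3,3]
def tri(a,pa,b,pb):
    A=[];o=[]
    for c,p in((a,pa),(b,pb)):
        T=c['world_from_camera'];d=T[:3,:3]@np.array([(p[0]-c['cx'])/c['fx'],(p[1]-c['cy'])/c['fy'],1]);d/=np.linalg.norm(d)
        A.append(np.eye(3)-np.outer(d,d));o.append(T[:3,3])
    return np.linalg.solve(A[0]+A[1],A[0]@o[0]+A[1]@o[1])
def dark(c,roi,thr=62):
    x0,y0,x1,y1=roi;g=c['image'][y0:y1,x0:x1].max(2);m=(g<thr).astype(np.uint8)
    n,l,s,ce=cv2.connectedComponentsWithStats(m)
    return [(np.round(ce[i]+[x0,y0],1),s[i,2:5]) for i in range(1,n) if s[i,4]>25]
E
python3 - <<'E'
from h import *
T=dict(np.load('top0.npz'));S=dict(np.load('side0.npz'))
for r in dark(T,(165,190,340,240)):print('top',*r,ray(T,*r[0],.012).round(3))
for r in dark(S,(155,145,300,250)):print('side',*r,ray(S,*r[0],.008).round(3))
P=cloud(T)
for n,(u,v) in dict(bench=(280,270),cap1=(221,218),cap2=(268,216),cap3=(324,204),jar=(244,218),bot=(298,200),lid=(181,224),tray=(260,160)).items():print(n,P[v-1:v+2,u-1:u+2].mean((0,1)).round(4))
for nm,C in(('top',T),('side',S)):
    P=cloud(C)
    # height slices
    m=(P[...,2]>.009)&(P[...,2]<.09)&(P[...,0]>.3)&(P[...,0]<.75)&(abs(P[...,1])<.35)
    n,l,s,ce=cv2.connectedComponentsWithStats(m.astype(np.uint8))
    for i in range(1,n):
        if s[i,4]>20:
            q=P[l==i];print(nm,s[i],q.min(0).round(3),q.max(0).round(3),np.median(q[:,2]).round(3))
im=T['image'][110:250,160:390];cv2.imwrite('pics/topc.png',cv2.resize(im[:,:,::-1],None,fx=3.4,fy=3.4,interpolation=cv2.INTER_CUBIC)*1)
E
```

```text
top [324.4 205.1] [14 12 80] [ 0.538 -0.131  0.012]
top [305.5 206.9] [16 10 91] [ 0.533 -0.082  0.012]
top [268.4 217.1] [13 13 81] [0.505 0.016 0.012]
top [222.1 218.5] [13 13 81] [0.501 0.139 0.012]
top [183.8 225.4] [ 25  23 182] [0.482 0.241 0.012]
top [254.6 224.1] [ 17  17 143] [0.487 0.053 0.012]
side [269.8 158.7] [ 67  28 759] [0.696 0.145 0.008]
side [175.7 160.7] [ 25  17 340] [0.483 0.247 0.008]
side [212.5 189.7] [ 42  43 935] [0.504 0.078 0.008]
side [263.9 213.8] [ 19  41 623] [ 0.553 -0.052  0.008]
side [281.4 239.5] [ 19  19 254] [ 0.538 -0.134  0.008]
bench [ 0.3658 -0.0147 -0.0007]
cap1 [0.5024 0.1419 0.015 ]
cap2 [0.5082 0.0174 0.0141]
cap3 [ 0.5403 -0.1297  0.0161]
jar [0.5018 0.0774 0.0624]
bot [ 0.5475 -0.0585  0.0676]
lid [0.486  0.2487 0.0129]
tray [0.6397 0.0356 0.123 ]
top [209 124  83  61 480] [ 0.593 -0.043  0.009] [0.75  0.174 0.043] 0.03
top [299 125  10  43  75] [ 0.639 -0.087  0.009] [ 0.75  -0.064  0.029] 0.023
top [335 161  39  29 813] [ 0.58  -0.256  0.009] [ 0.652 -0.158  0.067] 0.03
top [289 193  16  15 187] [ 0.531 -0.074  0.012] [ 0.565 -0.038
[... 301 characters left out ...]
] 0.014
top [215 212  12  12 116] [0.489 0.128 0.01 ] [0.518 0.159 0.022] 0.015
side [ 233  143  105   43 1041] [ 0.593 -0.043  0.009] [0.75  0.177 0.037] 0.023
side [163 152  26  14 276] [0.454 0.219 0.009] [0.515 0.28  0.018] 0.015
side [193 163  29  32 680] [0.478 0.056 0.009] [0.522 0.162 0.065] 0.038
side [254 184  21  37 658] [ 0.531 -0.075  0.009] [ 0.569 -0.037  0.071] 0.044
side [309 184  36  26 249] [ 0.639 -0.087  0.009] [ 0.749 -0.062  0.026] 0.018
side [219 195  16  12 150] [0.492 0.004 0.009] [0.523 0.034 0.018] 0.016
side [ 312  210   67   61 2059] [ 0.58  -0.255  0.009] [ 0.655 -0.155  0.065] 0.031
side [272 229  19  15 222] [ 0.524 -0.146  0.009] [ 0.555 -0.114  0.018] 0.016
```

View pics/topc.png

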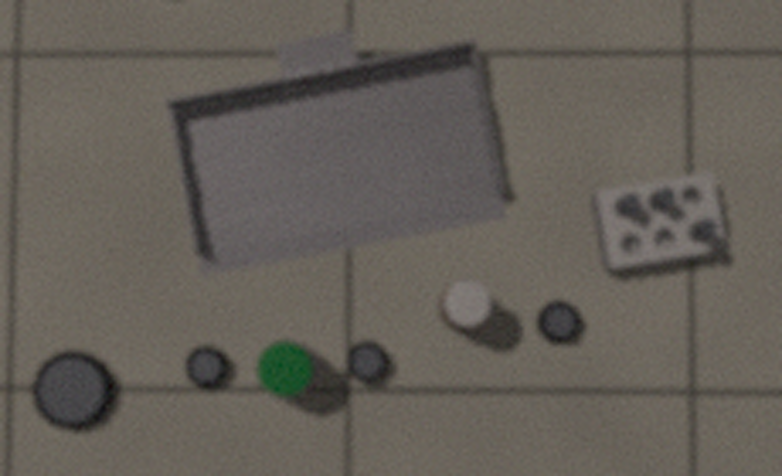

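Run:
```python
from h import *
T=dict(np.load('top0.npz'));S=dict(np.load('side0.npz'))
P=np.concatenate([cloud(T).reshape(-1,3),cloud(S).reshape(-1,3)])
m=(P[:,2]>.014)&(P[:,2]<.045)&(P[:,0]>.58)&(P[:,0]<.80)&(P[:,1]>-.13)&(P[:,1]<.2)
Q=P[m]
# wall direction by min-area rectangle over wall points
(c,sz,a)=cv2.minAreaRect(Q[:,:2].astype(np.float32));print(c,sz,a)
b=cv2.boxPoints((c,sz,a));print(b.round(3))
f=[.5*0];
for lo in(.0,):
    pass
np.save('tray.npy',b)
a=np.deg2rad(a if a<45 else a-90);ex=np.array([np.cos(a),np.sin(a)]);ey=np.array([-ex[1],ex[0]])
q=np.c_[Q[:,:2]@ex,Q[:,:2]@ey]
print('rot',np.rad2deg(a),'x/y pct',np.percentile(q,[0,1,99,100],axis=0).round(3))
z=Q[:,2]>.026;print('back wall x',np.percentile(q[z,0],[2,50,98]).round(3))
```

```text
(0.6897145509719849, 0.04904233664274216) (0.15135245025157928, 0.2509618401527405) 10.942069053649902
[[ 0.592  0.158]
 [ 0.639 -0.089]
 [ 0.788 -0.06 ]
 [ 0.74   0.187]]
rot 10.942069053649902 x/y pct [[ 0.611 -0.208]
 [ 0.615 -0.207]
 [ 0.756  0.039]
 [ 0.762  0.043]]
back wall x [0.726 0.731 0.756]
```

```bash
cat >> h.py <<'E'
from scipy.spatial.transform import Rotation as R
A=np.deg2rad(10.94);M=np.array([.6165,.0345]);TR=np.array([[np.cos(A),-np.sin(A)],[np.sin(A),np.cos(A)]])
def w(p):return M+TR@(np.array(p)/1000)
def t(p):return TR.T@(np.array(p)-M)*1000
LINES={1:((-91,129),(45,55)),2:((-110,4),(55,2)),3:((-107,-148),(45,-55))}
def go(k):
    "tool-frame shifts to hover/start/end of sweep k from the pose now"
    from bench import status
    s=status.read_state();p=s['ee_pos'];r=R.from_quat(s['eef_rot'])
    a,b=map(np.array,LINES[k]);u=(b-a)/np.hypot(*(b-a));h=np.arctan2(u[1],u[0])+A
    want=R.from_matrix(np.array([[-np.cos(h),-np.sin(h),0],[-np.sin(h),np.cos(h),0],[0,0,-1]]).T.T@np.eye(3)) if 0 else R.from_matrix(np.column_stack([[-np.cos(h),-np.sin(h),0],[-np.sin(h),np.cos(h),0],[0,0,-1]]))
    print('t',s['time'],'pos',p.round(4),'F',np.round(s['ft_force'],1),'w',s['width'],'heading',np.rad2deg(h).round(1),'turn',(r.inv()*want).as_rotvec().round(3))
    for n,q,z in(('hover',a-60*u,.12),('start',a-60*u,.006),('touch',a-30*u,.006),('end',b-24*u,.008)):
        W=np.r_[w(q),z];print(n,W.round(3),(r.inv().apply(W-p)*1000).round(1))
E
python3 -c "from h import *;go(1)"
```

```text
t 0.1 pos [0.1386 0.6091 0.2218] F [0.1 0.5 0.7] w 0.08679064205684324 heading -17.6 turn [-0.001  0.     0.084]
hover [0.445 0.162 0.12 ] [-398.4 -367.7  102.3]
start [0.445 0.162 0.006] [-398.4 -367.5  216.3]
touch [0.474 0.153 0.006] [-428.3 -370.   216.3]
end [0.627 0.104 0.008] [-588.6 -383.5  214.4]
```

Emit:
jog_arm(
  plan=[
    [0,0,0.084,-398.4,-367.7,102,-0.68],
    [0,0,0.084,-398.4,-367.7,102,-0.68],
    [0,0,0.084,-398.4,-367.7,102,-0.68],
    [0,0,0.084,-398.4,-367.7,102,-0.68],
    [0,0,0.084,-398.4,-367.7,102,-0.68],
    [0,0,0.084,-398.4,-367.7,102,-0.68],
    [0,0,0.084,-398.4,-367.7,102,-0.68],
    [0,0,0.084,-398.4,-367.7,102,-0.68],
    [0,0,0.084,-398.4,-367.7,102,-0.68],
    [0,0,0.084,-398.4,-367.7,102,-0.68],
    [0,0,0.084,-398.4,-367.7,102,-0.68],
    [0,0,0.084,-398.4,-367.7,102,-0.68],
  ],
)

```text
time: 1.3
ee_pos: [0.4477, 0.1562, 0.1195]
eef_rot: [0.157, 0.988, -0.001, 0.0]
ft_force: [-0.8, 0.2, 0.4]
width: 0.0147
grip_force: 0.0
```

```bash
python3 -c "from h import *;go(1)"
```

```text
t 1.3 pos [0.4477 0.1562 0.1195] F [-0.8  0.2  0.4] w 0.014669556642321956 heading -17.6 turn [-0.002  0.    -0.009]
hover [0.445 0.162 0.12 ] [ 3.9  4.8 -0.5]
start [0.445 0.162 0.006] [  4.    5.1 113.5]
touch [0.474 0.153 0.006] [-26.    5.4 113.5]
end [0.627 0.104 0.008] [-186.9    6.8  111.6]
```

Emit:
jog_arm(
  plan=[
    [0,0,0,0,0,40,-0.68],
    [0,0,0,0,0,80,-0.68],
    [0,0,0,0,0,90,-0.68],
    [0,0,0,0,0,90,-0.68],
    [0,0,0,0,0,90,-0.68],
  ],
)

```text
time: 1.8
ee_pos: [0.4463, 0.163, 0.0319]
eef_rot: [0.153, 0.988, 0.0, 0.001]
ft_force: [0.6, -0.4, 0.3]
width: 0.014
grip_force: 0.0
```

```bash
python3 -c "from h import *;go(1)"
```

```text
t 1.8 pos [0.4463 0.163  0.0319] F [ 0.6 -0.4  0.3] w 0.014030537568167795 heading -17.6 turn [ 0.001  0.001 -0.   ]
hover [0.445 0.162 0.12 ] [  0.4  -1.1 -88.1]
start [0.445 0.162 0.006] [ 0.5 -1.2 25.9]
touch [0.474 0.153 0.006] [-29.5  -1.2  25.9]
end [0.627 0.104 0.008] [-190.3   -1.1   24. ]
```

Emit:
jog_arm(
  plan=[
    [0,0,0,0,-1,15,-0.68],
    [0,0,0,0,-1,25,-0.68],
    [0,0,0,-10,-1,25,-0.68],
    [0,0,0,-20,-1,25,-0.68],
    [0,0,0,-26,-1,25,-0.68],
    [0,0,0,-31,-1,25,-0.68],
    [0,0,0,-36,-1,25,-0.68],
    [0,0,0,-41,-1,25,-0.68],
    [0,0,0,-46,-1,25,-0.68],
  ],
)

```text
time: 2.7
ee_pos: [0.4894, 0.1475, 0.0055]
eef_rot: [0.153, 0.988, 0.0, -0.0]
ft_force: [-0.4, 0.2, 1.1]
width: 0.0139
grip_force: 0.1
```

```bash
cat >> h.py <<'E'
def caps():
    from bench import camera
    for n in('top','side'):
        P=cloud(camera(n));m=(P[...,2]>.010)&(P[...,2]<.085)&(P[...,0]>.4)&(P[...,0]<.74)&(P[...,1]>-.28)&(P[...,1]<.29)
        k,l,s,ce=cv2.connectedComponentsWithStats(m.astype(np.uint8))
        for i in range(1,k):
            q=P[l==i]
            if s[i,4]>20:
                mid=(q.min(0)+q.max(0))[:2]/2;print(n,ce[i].round(),s[i,4],'world',mid.round(3),'tray',t(mid).round(),'ext',np.ptp(q,0).round(3),'zmed',np.median(q[:,2]).round(3))
E
python3 -c "from h import *;go(1);caps()"
```

```text
t 2.7 pos [0.4894 0.1475 0.0055] F [-0.4  0.2  1.1] w 0.013853716477787947 heading -17.6 turn [ 0. -0. -0.]
hover [0.445 0.162 0.12 ] [  46.3    0.5 -114.4]
start [0.445 0.162 0.006] [46.2  0.5 -0.4]
touch [0.474 0.153 0.006] [16.2  0.5 -0.4]
end [0.627 0.104 0.008] [-144.6    0.6   -2.5]
top [236. 140.] 336 world [0.667 0.092] tray [60. 47.] ext [0.147 0.163 0.029] zmed 0.028
top [304. 148.] 65 world [ 0.69  -0.077] tray [  51. -124.] ext [0.1   0.021 0.02 ] zmed 0.023
top [354. 175.] 800 world [ 0.616 -0.207] tray [ -46. -237.] ext [0.073 0.098 0.058] zmed 0.03
top [297. 200.] 186 world [ 0.548 -0.056] tray [-84. -76.] ext [0.034 0.036 0.06 ] zmed 0.067
top [324. 204.] 120 world [ 0.539 -0.131] tray [-107. -148.] ext [0.029 0.029 0.011] zmed 0.015
top [245. 214.] 108 world [0.512 0.076] tray [-95.  60.] ext [0.024 0.039 0.044] zmed 0.061
top [268. 216.] 113 world [0.507 0.017] tray [-111.    4.] ext [0.029 0.032 0.011] zmed 0.015
side [281. 158.] 747 world [0.667 0.095] tray [61. 50.] ext [0.146 0.172 0.027] zmed 0.022
side [170. 159.] 127 world [0.466 0.202] tray [-116.  193.] ext [0.048 0.163 0.074] zmed 0.016
side [206. 177.] 817 world [0.475 0.104] tray [-125.   95.] ext [0.094 0.103 0.075] zmed 0.04
side [264. 202.] 654 world [ 0.549 -0.057] tray [-84. -77.] ext [0.037 0.036 0.06 ] zmed 0.044
side [325. 197.] 223 world [ 0.69  -0.075] tray [  51. -121.] ext [0.101 0.022 0.017] zmed 0.019
side [226. 200.] 146 world [0.508 0.019] tray [-110.    5.] ext [0.031 0.03  0.008] zmed 0.016
side [345. 241.] 2039 world [ 0.617 -0.205] tray [ -45. -236.] ext [0.075 0.098 0.056] zmed 0.031
side [281. 236.] 213 world [ 0.54 -0.13] tray [-107. -147.] ext [0.032 0.032 0.009] zmed 0.016
```

Emit:
jog_arm(
  plan=[
    [0,0,0,-7,0,0,-0.68],
    [0,0,0,-16,0,0,-0.68],
    [0,0,0,-26,0,0,-0.68],
    [0,0,0,-36,0,-1,-0.68],
    [0,0,0,-46,0,-2,-0.68],
    [0,0,0,-56,0,-3,-0.68],
    [0,0,0,-66,0,-3,-0.68],
    [0,0,0,-76,0,-3,-0.68],
    [0,0,0,-86,0,-3,-0.68],
    [0,0,0,-96,0,-3,-0.68],
  ],
)

```text
time: 3.8
ee_pos: [0.5813, 0.1183, 0.0085]
eef_rot: [0.153, 0.988, 0.0, -0.0]
ft_force: [-0.3, -0.0, 0.6]
width: 0.0141
grip_force: 0.1
```

Emit:
jog_arm(
  plan=[
    [0,0,0,-9,0,0,-0.68],
    [0,0,0,-18,0,0,-0.68],
    [0,0,0,-26,0,0,-0.68],
    [0,0,0,-33,0,0,-0.68],
    [0,0,0,-39,0,0,-0.68],
    [0,0,0,-44,0,0,-0.68],
    [0,0,0,-47,0,0,-0.68],
    [0,0,0,-48,0,0,-0.68],
    [0,0,0,-48,0,0,-0.68],
    [0,0,0,-40,0,0,-0.68],
    [0,0,0,-28,0,0,-0.68],
    [0,0,0,-28,0,0,-0.68],
  ],
)

```text
time: 5.0
ee_pos: [0.6056, 0.1111, 0.0084]
eef_rot: [0.153, 0.988, 0.0, -0.001]
ft_force: [0.4, -0.1, -0.4]
width: 0.0144
grip_force: 0.0
```

Run:
```python
from h import *
from bench import camera
go(1)
for n in('side',):
    c=camera(n);cv2.imwrite(f'pics/{n}1.png',cv2.resize(c['image'][90:290,120:400,::-1],None,fx=2.8,fy=2.8))
```

```text
t 5.0 pos [0.6056 0.1111 0.0084] F [ 0.4 -0.1 -0.4] w 0.014359773979808477 heading -17.6 turn [ 0.    -0.001  0.001]
hover [0.445 0.162 0.12 ] [ 168.2    0.3 -111.4]
start [0.445 0.162 0.006] [168.    0.2   2.6]
touch [0.474 0.153 0.006] [138.    0.2   2.6]
end [0.627 0.104 0.008] [-22.8   0.1   0.3]
```

View pics/side1.png

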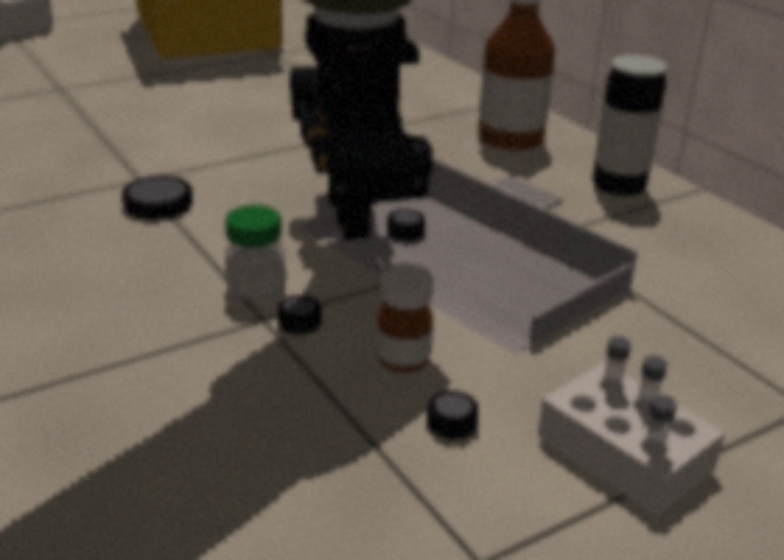

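Cap 1 now lies flat inside the tray at crop pixel (406,225). The jar (253,250), bottle (405,320) and the rest haven't moved. Next is cap 2.

```bash
python3 -c "from h import *;go(2);caps()" | egrep -v 'block'
```

```text
t 5.05 pos [0.6065 0.1108 0.0086] F [ 0.2 -0.2  0.3] w 0.013999844553641068 heading 10.2 turn [ 0.001 -0.    -0.486]
hover [0.449 0.007 0.12 ] [ 119.1 -146.6 -111.4]
start [0.449 0.007 0.006] [ 119.  -146.7    2.6]
touch [0.478 0.012 0.006] [  92.5 -132.7    2.6]
end [0.647 0.043 0.008] [-58.7 -52.9   0.6]
top [254. 131.] 158 world [0.732 0.051] tray [116.  -6.] ext [0.017 0.081 0.03 ] zmed 0.032
top [304. 148.] 66 world [ 0.689 -0.077] tray [  50. -123.] ext [0.1   0.021 0.018] zmed 0.024
top [354. 175.] 795 world [ 0.616 -0.207] tray [ -46. -237.] ext [0.073 0.097 0.057] zmed 0.03
top [297. 200.] 186 world [ 0.548 -0.056] tray [-84. -76.] ext [0.034 0.036 0.062] zmed 0.067
top [324. 204.] 119 world [ 0.539 -0.131] tray [-107. -148.] ext [0.029 0.03  0.01 ] zmed 0.015
top [247. 219.] 163 world [0.501 0.069] tray [-107.   56.] ext [0.044 0.026 0.046] zmed 0.061
top [268. 216.] 112 world [0.508 0.017] tray [-110.    4.] ext [0.032 0.032 0.011] zmed 0.015
top [177. 224.] 246 world [0.485 0.261] tray [-86. 247.] ext [0.061 0.035 0.008] zmed 0.014
side [296. 160.] 464 world [0.726 0.083]
[... 205 characters left out ...]
xt [0.071 0.142 0.075] zmed 0.03
side [210. 179.] 610 world [0.501 0.077] tray [-106.   64.] ext [0.045 0.043 0.055] zmed 0.041
side [265. 169.] 110 world [0.648 0.097] tray [42. 55.] ext [0.032 0.033 0.01 ] zmed 0.018
side [264. 202.] 653 world [ 0.549 -0.057] tray [-83. -77.] ext [0.037 0.037 0.061] zmed 0.044
side [325. 197.] 217 world [ 0.689 -0.075] tray [  50. -121.] ext [0.1   0.021 0.017] zmed 0.019
side [226. 200.] 145 world [0.508 0.019] tray [-110.    6.] ext [0.031 0.031 0.008] zmed 0.016
side [345. 241.] 2032 world [ 0.617 -0.206] tray [ -45. -236.] ext [0.076 0.099 0.055] zmed 0.031
side [281. 236.] 211 world [ 0.539 -0.13 ] tray [-107. -147.] ext [0.032 0.031 0.008] zmed 0.016
```

Emit:
jog_arm(
  plan=[
    [0,0,0,6,0,-40,-0.68],
    [0,0,0,10,0,-85,-0.68],
    [0,0,-0.12,30,-35,-112,-0.68],
    [0,0,-0.24,60,-70,-112,-0.68],
    [0,0,-0.36,90,-110,-112,-0.68],
    [0,0,-0.486,119,-146.6,-112,-0.68],
    [0,0,-0.486,119,-146.6,-112,-0.68],
    [0,0,-0.486,119,-146.6,-80,-0.68],
    [0,0,-0.486,119,-146.6,-40,-0.68],
    [0,0,-0.486,119,-146.6,-22,-0.68],
    [0,0,-0.486,119,-146.6,-22,-0.68],
    [0,0,-0.486,119,-146.6,-22,-0.68],
  ],
)

```text
time: 6.35
ee_pos: [0.4501, 0.0062, 0.0311]
eef_rot: [-0.089, 0.996, -0.0, 0.0]
ft_force: [1.1, 0.1, -0.2]
width: 0.0138
grip_force: 0.0
```

```bash
python3 -c "from h import *;go(2)"
```

```text
t 6.35 pos [0.4501 0.0062 0.0311] F [ 1.1  0.1 -0.2] w 0.013847109013934654 heading 10.2 turn [-0.     0.    -0.001]
hover [0.449 0.007 0.12 ] [  1.2   0.9 -88.9]
start [0.449 0.007 0.006] [ 1.2  0.9 25.1]
touch [0.478 0.012 0.006] [-28.8   0.9  25.1]
end [0.647 0.043 0.008] [-199.8    1.1   23.2]
```

Emit:
jog_arm(
  plan=[
    [0,0,0,0,1,15,-0.68],
    [0,0,0,0,1,25,-0.68],
    [0,0,0,-10,1,25,-0.68],
    [0,0,0,-20,1,25,-0.68],
    [0,0,0,-26,1,25,-0.68],
    [0,0,0,-31,1,25,-0.68],
    [0,0,0,-36,1,25,-0.68],
    [0,0,0,-41,1,25,-0.68],
    [0,0,0,-47,1,25,-0.68],
    [0,0,0,-55,1,25,-0.68],
    [0,0,0,-65,1,25,-0.68],
    [0,0,0,-75,1,25,-0.68],
  ],
)

```text
time: 7.55
ee_pos: [0.524, 0.0209, 0.0056]
eef_rot: [-0.089, 0.996, 0.0, 0.0]
ft_force: [0.5, -0.5, -0.3]
width: 0.0141
grip_force: 0.0
```

Emit:
jog_arm(
  plan=[
    [0,0,0,-10,0,-1,-0.68],
    [0,0,0,-20,0,-2,-0.68],
    [0,0,0,-30,0,-3,-0.68],
    [0,0,0,-40,0,-3,-0.68],
    [0,0,0,-50,0,-3,-0.68],
    [0,0,0,-60,0,-3,-0.68],
    [0,0,0,-70,0,-3,-0.68],
    [0,0,0,-80,0,-3,-0.68],
    [0,0,0,-90,0,-3,-0.68],
  ],
)

```text
time: 8.45
ee_pos: [0.6125, 0.0368, 0.0085]
eef_rot: [-0.089, 0.996, 0.0, -0.0]
ft_force: [0.7, -0.2, -0.6]
width: 0.0138
grip_force: 0.0
```

Emit:
jog_arm(
  plan=[
    [0,0,0,-8,0,0,-0.68],
    [0,0,0,-15,0,0,-0.68],
    [0,0,0,-22,0,0,-0.68],
    [0,0,0,-28,0,0,-0.68],
    [0,0,0,-32,0,0,-0.68],
    [0,0,0,-35,0,0,-0.68],
    [0,0,0,-35,0,0,-0.68],
    [0,0,0,-35,0,0,-0.68],
    [0,0,0,-28,0,0,-0.68],
    [0,0,0,-15,0,0,-0.68],
    [0,0,0,-15,0,0,-0.68],
  ],
)

```text
time: 9.55
ee_pos: [0.6248, 0.0388, 0.0084]
eef_rot: [-0.089, 0.996, 0.0, -0.001]
ft_force: [-0.4, 0.2, -1.0]
width: 0.014
grip_force: 0.0
```

```bash
python3 -c "from h import *;go(3);caps()"
```

```text
t 9.55 pos [0.6248 0.0388 0.0084] F [-0.4  0.2 -1. ] w 0.013980153803897371 heading 42.4 turn [ 0.001 -0.001 -0.562]
hover [ 0.495 -0.172  0.12 ] [ 164.8 -184.1 -111.4]
start [ 0.495 -0.172  0.006] [ 164.7 -184.1    2.6]
touch [ 0.517 -0.151  0.006] [ 139.3 -168.1    2.6]
end [ 0.653 -0.027  0.008] [-16.5 -69.9   0.4]
top [304. 148.] 64 world [ 0.689 -0.077] tray [  50. -123.] ext [0.099 0.021 0.02 ] zmed 0.023
top [215. 153.] 132 world [0.656 0.153] tray [ 61. 109.] ext [0.125 0.043 0.028] zmed 0.023
top [354. 175.] 795 world [ 0.616 -0.206] tray [ -46. -236.] ext [0.073 0.097 0.057] zmed 0.03
top [297. 200.] 186 world [ 0.548 -0.056] tray [-84. -76.] ext [0.034 0.036 0.061] zmed 0.067
top [324. 204.] 120 world [ 0.539 -0.131] tray [-107. -148.] ext [0.029 0.03  0.009] zmed 0.016
top [181. 225.] 406 world [0.485 0.249] tray [-89. 235.] ext [0.061 0.06  0.01 ] zmed 0.014
side [176. 158.] 263 world [0.485 0.25 ] tray [-89. 237.] ext [0.06  0.061 0.007] zmed 0.015
side [270. 184.] 1458 world [0.635 0.047] tray [21.  9.] ext [0.209 0.244 0.075] zmed 0.036
side [210. 178.] 606 world [0.5   0.078] tray [-106.   65.] ext [0.045 0.045 0.055] zmed 0.041
side [325. 197.] 216 world [ 0.689 -0.075] tray [  51. -122.] ext [0.101 0.021 0.016] zmed 0.019
side [345. 241.] 2034 world [ 0.617 -0.205] tray [ -45. -236.] ext [0.076 0.099 0.056] zmed 0.031
side [281. 236.] 212 world [ 0.54 -0.13] tray [-107. -147.] ext [0.032 0.032 0.008] zmed 0.016
```

Emit:
jog_arm(
  plan=[
    [0,0,0,4,0,-40,-0.68],
    [0,0,0,8,0,-85,-0.68],
    [0,0,-0.14,45,-40,-112,-0.68],
    [0,0,-0.28,80,-80,-112,-0.68],
    [0,0,-0.42,115,-120,-112,-0.68],
    [0,0,-0.562,145,-160,-112,-0.68],
    [0,0,-0.562,164.8,-184.1,-112,-0.68],
    [0,0,-0.562,164.8,-184.1,-112,-0.68],
    [0,0,-0.562,164.8,-184.1,-70,-0.68],
    [0,0,-0.562,164.8,-184.1,-30,-0.68],
    [0,0,-0.562,164.8,-184.1,-22,-0.68],
    [0,0,-0.562,164.8,-184.1,-22,-0.68],
  ],
)

```text
time: 10.85
ee_pos: [0.4963, -0.1711, 0.03]
eef_rot: [-0.362, 0.932, 0.001, -0.001]
ft_force: [-0.2, 0.1, 0.4]
width: 0.0136
grip_force: 0.0
```

```bash
python3 -c "from h import *;go(3);caps()"
```

```text
t 10.85 pos [ 0.4963 -0.1711  0.03  ] F [-0.2  0.1  0.4] w 0.013626570908708403 heading 42.4 turn [ 0.002 -0.001 -0.   ]
hover [ 0.495 -0.172  0.12 ] [  1.2   0.6 -90. ]
start [ 0.495 -0.172  0.006] [ 1.1  0.3 24. ]
touch [ 0.517 -0.151  0.006] [-28.9   0.3  23.9]
end [ 0.653 -0.027  0.008] [-213.1    0.4   21.7]
top [236. 140.] 336 world [0.666 0.091] tray [60. 46.] ext [0.147 0.167 0.027] zmed 0.027
top [304. 148.] 65 world [ 0.69  -0.077] tray [  51. -124.] ext [0.1   0.021 0.017] zmed 0.023
top [258. 156.] 116 world [0.669 0.045] tray [54.  0.] ext [0.03  0.032 0.013] zmed 0.017
top [240. 163.] 113 world [0.648 0.094] tray [42. 52.] ext [0.029 0.03  0.012] zmed 0.017
top [354. 174.] 765 world [ 0.616 -0.207] tray [ -46. -237.] ext [0.072 0.097 0.058] zmed 0.03
top [297. 200.] 187 world [ 0.548 -0.056] tray [-84. -76.] ext [0.034 0.036 0.062] zmed 0.067
top [324. 204.] 119 world [ 0.539 -0.131] tray [-107. -148.] ext [0.029 0.029 0.009] zmed 0.015
top [245. 219.] 256 world [0.501 0.077] tray [-105.   64.] ext [0.044 0.042 0.057] zmed 0.061
top [181. 225.] 409 world [0.485 0.249] tray [-89. 235.] ext [0.061 0.06  0.008] zmed 0.014
side [176. 158.] 262 world [0.484 0.252] tray [-88. 238.] ext [0.061 0.064 0.007] zmed 0.015
side [244. 158.] 148 world [0.633 0.161] tray [ 40. 121.] ext [0.078 0.017 0.018] zmed 0.018
side [209. 176.] 470 world [0.5  0.08] tray [-106.   67.] ext [0.043 0.044 0.054] zmed 0.051
side [261. 169.] 52 world [0.642 0.097] tray [37. 56.] ext [0.022 0.029 0.01 ] zmed 0.018
side [347. 244.] 1756 world [ 0.617 -0.209] tray [ -46. -239.] ext [0.077 0.091 0.056] zmed 0.031
side [275. 237.] 566 world [ 0.514 -0.155] tray [-137. -167.] ext [0.08  0.081 0.075] zmed 0.058
```

Caps 1 and 2 are both inside, and all bystanders are unmoved. Cap 3 now.

Emit:
jog_arm(
  plan=[
    [0,0,0,0,0,14,-0.68],
    [0,0,0,0,0,24,-0.68],
    [0,0,0,-10,0,24,-0.68],
    [0,0,0,-20,0,24,-0.68],
    [0,0,0,-26,0,24,-0.68],
    [0,0,0,-31,0,24,-0.68],
    [0,0,0,-36,0,24,-0.68],
    [0,0,0,-41,0,24,-0.68],
    [0,0,0,-47,0,24,-0.68],
    [0,0,0,-55,0,24,-0.68],
    [0,0,0,-63,0,24,-0.68],
    [0,0,0,-70,0,24,-0.68],
  ],
)

```text
time: 12.15
ee_pos: [0.5492, -0.1232, 0.0065]
eef_rot: [-0.362, 0.932, 0.0, 0.0]
ft_force: [0.2, 0.6, 1.0]
width: 0.0137
grip_force: 0.1
```

```bash
python3 -c "from h import *;go(3);caps()" | egrep "t |end|top"
```

```text
t 12.15 pos [ 0.5492 -0.1232  0.0065] F [0.2 0.6 1. ] w 0.013713427642225487 heading 42.4 turn [0.    0.    0.001]
start [ 0.495 -0.172  0.006] [72.4  0.7  0.5]
end [ 0.653 -0.027  0.008] [-141.8    0.6   -1.5]
top [236. 140.] 330 world [0.667 0.091] tray [60. 46.] ext [0.147 0.167 0.029] zmed 0.027
top [304. 148.] 66 world [ 0.69  -0.077] tray [  50. -124.] ext [0.099 0.021 0.018] zmed 0.023
top [258. 156.] 111 world [0.67  0.045] tray [54. -0.] ext [0.031 0.032 0.01 ] zmed 0.017
top [240. 163.] 116 world [0.648 0.094] tray [42. 52.] ext [0.03  0.03  0.011] zmed 0.017
top [362. 164.] 73 world [ 0.645 -0.223] tray [ -21. -258.] ext [0.016 0.052 0.055] zmed 0.03
top [296. 199.] 171 world [ 0.549 -0.056] tray [-84. -76.] ext [0.033 0.036 0.062] zmed 0.067
top [245. 219.] 256 world [0.501 0.077] tray [-105.   64.] ext [0.045 0.042 0.056] zmed 0.061
top [181. 225.] 403 world [0.485 0.249] tray [-89. 235.] ext [0.061 0.06  0.009] zmed 0.014
side [251. 156.] 225 world [0.654 0.163] tray [ 61. 119.] ext [0.119 0.03  0.017] zmed 0.018
side [176. 158.] 258 world [0.484 0.252] tray [-88. 238.] ext [0.06  0.063 0.007] zmed 0.015
side [210. 178.] 606 world [0.5   0.078] tray [-106.   65.] ext [0.045 0.044 0.055] zmed 0.042
side [265. 167.] 55 world [0.65  0.097] tray [44. 55.] ext [0.029 0.031 0.006] zmed 0.019
side [258. 192.] 37 world [ 0.536 -0.055] tray [-96. -72.] ext [0.007 0.014 0.016] zmed 0.066
side [234. 202.] 24 world [ 0.473 -0.083] tray [-163.  -88.] ext [0.017 0.012 0.007] zmed 0.081
side [316. 202.] 76 world [ 0.662 -0.081] tray [  23. -122.] ext [0.044 0.01  0.015] zmed 0.018
side [277. 219.] 730 world [ 0.538 -0.106] tray [-103. -123.] ext [0.085 0.126 0.075] zmed 0.031
side [345. 242.] 2018 world [ 0.615 -0.206] tray [ -47. -236.] ext [0.08  0.097 0.075] zmed 0.031
```

Emit:
jog_arm(
  plan=[
    [0,0,0,-7,0,0,-0.68],
    [0,0,0,-15,0,0,-0.68],
    [0,0,0,-25,0,-1,-0.68],
    [0,0,0,-35,0,-1,-0.68],
    [0,0,0,-45,0,-2,-0.68],
    [0,0,0,-55,0,-2,-0.68],
    [0,0,0,-65,0,-2,-0.68],
    [0,0,0,-75,0,-2,-0.68],
    [0,0,0,-85,0,-2,-0.68],
    [0,0,0,-95,0,-2,-0.68],
    [0,0,0,-105,0,-2,-0.68],
  ],
)

```text
time: 13.35
ee_pos: [0.6267, -0.0525, 0.0085]
eef_rot: [-0.362, 0.932, 0.0, -0.0]
ft_force: [1.0, -0.1, 0.2]
width: 0.014
grip_force: 0.0
```

Emit:
jog_arm(
  plan=[
    [0,0,0,-9,0,0,-0.68],
    [0,0,0,-17,0,0,-0.68],
    [0,0,0,-24,0,0,-0.68],
    [0,0,0,-30,0,0,-0.68],
    [0,0,0,-34,0,0,-0.68],
    [0,0,0,-36,0,0,-0.68],
    [0,0,0,-36,0,0,-0.68],
    [0,0,0,-36,0,0,-0.68],
    [0,0,0,-29,0,0,-0.68],
    [0,0,0,-16,0,0,-0.68],
    [0,0,0,-12,0,-30,-0.68],
    [0,0,0,-12,0,-75,-0.68],
  ],
)

```text
time: 14.55
ee_pos: [0.6315, -0.0471, 0.0816]
eef_rot: [-0.361, 0.933, 0.001, -0.003]
ft_force: [1.3, 0.1, 0.6]
width: 0.014
grip_force: 0.0
```

Emit:
jog_arm(
  plan=[
    [0,0,0,0,0,-40,-0.68],
    [0,0,0,40,0,-70,-0.68],
    [0,0,0,85,0,-100,-0.68],
    [0,0,0,130,0,-100,-0.68],
    [0,0,0,150,0,-100,-0.68],
    [0,0,0,150,0,-100,-0.68],
    [0,0,0,150,0,-100,-0.68],
  ],
)

```text
time: 15.25
ee_pos: [0.5237, -0.1462, 0.1834]
eef_rot: [-0.361, 0.932, 0.0, 0.0]
ft_force: [0.1, 0.3, 0.7]
width: 0.0139
grip_force: 0.0
```

Run:
```python
from h import *
from bench import camera
caps()
c=camera('side');cv2.imwrite('pics/side2.png',cv2.resize(c['image'][90:290,120:400,::-1],None,fx=2.8,fy=2.8))
```

```text
top [236. 140.] 328 world [0.667 0.092] tray [61. 47.] ext [0.145 0.164 0.029] zmed 0.027
top [304. 148.] 67 world [ 0.689 -0.077] tray [  50. -123.] ext [0.099 0.021 0.017] zmed 0.023
top [258. 156.] 114 world [0.669 0.045] tray [54.  0.] ext [0.03  0.032 0.012] zmed 0.017
top [280. 155.] 114 world [ 0.669 -0.015] tray [ 43. -59.] ext [0.03  0.029 0.01 ] zmed 0.017
top [239. 163.] 115 world [0.648 0.094] tray [42. 52.] ext [0.03 0.03 0.01] zmed 0.017
top [341. 174.] 225 world [ 0.612 -0.179] tray [ -45. -208.] ext [0.065 0.041 0.057] zmed 0.03
top [297. 200.] 187 world [ 0.548 -0.056] tray [-84. -76.] ext [0.034 0.036 0.061] zmed 0.067
top [245. 219.] 254 world [0.501 0.077] tray [-105.   64.] ext [0.045 0.042 0.053] zmed 0.061
top [181. 225.] 403 world [0.483 0.248] tray [-90. 235.] ext [0.058 0.06  0.011] zmed 0.014
side [280. 159.] 680 world [0.667 0.093] tray [60. 48.] ext [0.146 0.17  0.027] zmed 0.021
side [175. 158.] 265 world [0.484 0.251] tray [-89. 237.] ext [0.063 0.064 0.008] zmed 0.015
side [210. 179.] 609 world [0.501 0.078] tray [-106.   65.] ext [0.046 0.043 0.054] zmed 0.041
side [265. 169.] 106 world [0.649 0.095] tray [43. 54.] ext [0.032 0.032 0.01 ] zmed 0.018
side [284. 175.] 118 world [0.669 0.047] tray [54.  2.] ext [0.033 0.032 0.01 ] zmed 0.018
side [300. 187.] 134 world [ 0.669 -0.012] tray [ 43. -56.] ext [0.032 0.033 0.01 ] zmed 0.018
side [264. 202.] 654 world [ 0.55  -0.057] tray [-83. -77.] ext [0.038 0.037 0.061] zmed 0.045
side [325. 197.] 216 world [ 0.689 -0.076] tray [  50. -122.] ext [0.1   0.022 0.016] zmed 0.019
side [345. 241.] 2029 world [ 0.617 -0.206] tray [ -45. -236.] ext [0.076 0.098 0.055] zmed 0.031
```

View pics/side2.png

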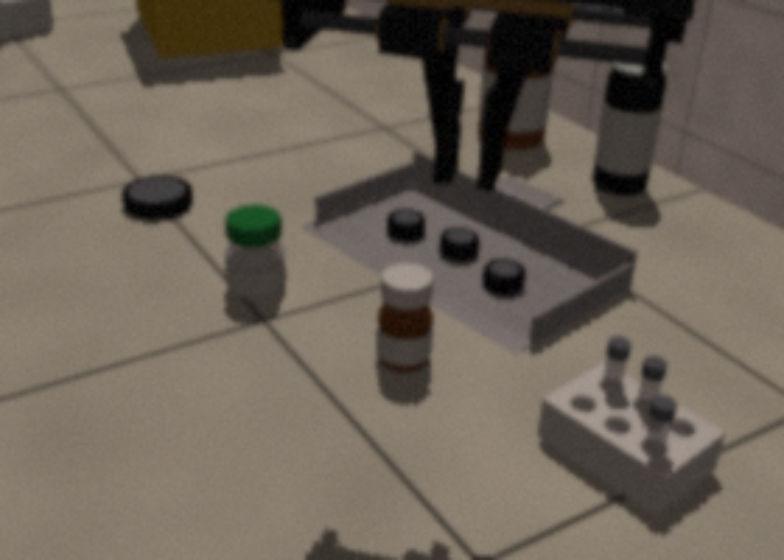

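All three caps lie flat in the tray at crop pixels (406,225), (459,244) and (504,276), at 42–54 mm past the mouth and within ±60 mm across it. The bystanders are where they were, and the gripper is clear above.

```bash
python3 -c "from bench import order;print(order.close_job())"
```

```text
the job is handed in; nothing more can be done
None
```

All three caps were swept into the tray and lie flat inside it past the lip, the four bystanders measured unmoved, and the job was handed in at about 15 s.

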